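# Lay a casting mould down over the heel stop

### The job

Lay the tall plaster casting mould down for opening: tip it over the heel stop it stands behind, so that it ends on its side lying square along the rack, resting on both rails with its mouth out past the padded head rail. Use the fingertips only (the mouth gives them a purchase) and let it down gently all the way, as plaster chips: do not grip it, lift it off the rack or let it drop. Leave the other things on the bench alone, and take the hand away at the end.

Things in the scene. Friction and masses are not known exactly. Their poses are not given: they have to be found in the camera images.
- mould: Tall square plaster mould, loose, 0.68 to 1.08 kg, 96 x 96 x 190 mm high, two black straps, a seam down both y faces. Stands on the rack's board, its -x face 1 to 5 mm behind the heel stop, turned at most 2 degrees from square. Origin: centre of the underside; z from base to mouth; x as the rack's x while standing. Centre of mass 84 mm up: past about 35 degrees of tilt it falls unless held
- mouth (a point): Centre of the mould's round mouth, in the plane of its top, 190 mm from the base; axes as the mould's. The mouth is 68 mm across, 80 mm deep, straight-walled, walls 14 mm at the thinnest. 2 to 3 N towards -x here tips the mould; past its balance, fingers in the mouth bearing on the opposite (+x) wall hold it back with under 8 N
- heel (a point): Middle of the mould's lower edge on its -x side, next to the heel stop. As the mould tips, this edge stays on the board until the balance, creeping back a little from the stop; then it lifts and the mould turns on the stop's upper edge
- rack: Opening rack, screwed down: plywood board 300 mm long (x = -130 to +170 mm in its frame), 170 wide, 12 thick, with two rails across it, 18 mm wide, 150 long, tops 24 mm above the bench: heel stop (bare, x = 47 to 65 mm) and padded head rail (x = -54 to -36 mm). Origin at bench height; x from head rail to heel stop and standing mould; z up. The mould tips towards -x
- stop (a point): Upper edge, on the +x side, of the heel stop, mid-width, 24 mm above the bench: the mould pivots on it. Axes as the rack's. Rightly laid, the mould's base is 10 to 50 mm past it (35 is usual) and the mould's axis 72 mm above the bench
- head_rail (a point): Middle of the top of the padded head rail, 24 mm above the bench. Rightly laid, the mould's mouth is 25 to 65 mm beyond it, away from the heel stop. Axes as the rack's
- cup_mould: Bystander: low plaster mould of the same make, 96 x 96 x 85 mm high, one strap. Origin: centre of its underside
- cup: Bystander: unglazed terracotta cup, 72 mm across, 85 mm high. Origin: centre of its underside
- knife: Bystander: fettling knife lying flat beside the rack, 220 mm long, wooden handle. Origin: near its middle, on the bench
- brush: Bystander: flat brush lying beside the rack, about 200 mm long. Origin: near its middle, on the bench
- vase: Bystander: white bottle vase, 116 mm across, 200 mm high. Origin: centre of its underside
- jar: Bystander: glaze jar, 80 mm across, 100 mm high. Origin: centre of its underside
- mallet: Bystander: small mallet lying on the bench, about 250 mm long. Origin: near its middle, on the bench
There are look-alikes about, which are no part of the job. What is shaped like the mould but orange, pink or yellow is not meant.

How it is judged:
By the outcome, as a careful person would: the job done as asked, in the order asked, and still so for the second after the job is handed in, with the robot touching nothing.
It also fails if it takes over 48 s, if anything falls off the work surface, if the arm or the gripper's body presses on something with over 40 N, if the wrist force passes 120 N, or if a joint passes its speed limit or range.

### The arm

A 6-joint arm with a two-finger parallel gripper is mounted at the origin on the work surface. World frame = base frame: x ahead of the robot, y to its left, z up, the work surface at z = 0. Lengths are in mm, angles in rad, forces in N, time in s.
With the tool pointing down it reaches from about 350 to 800 mm from the base axis. Payload 7.3 kg.
Tool frame: the origin (TCP) lies midway between the tips of the shut fingers; the grasp point (between the pads) lies grasp_offset behind it (grasp_offset is the distance from the TCP to the grasp point, in mm); z points along the fingers, y is the direction in which the jaws open and shut (so a half turn about z gives the same grasp; the last joint's range is limited). The gripper opens to 85 mm and grips with 20 to 120 N. Pads are 22 mm wide; open, the fingers measure 114 mm over their backs; the gripper's body (76 mm by 85 mm) begins 54 mm behind the grasp point. The pads swing forward as they close: fully open they stand 13 mm farther back than shut.
Start: joints at [1.176, 0.342, 1.524, -0, 1.275, -0.146], TCP at [129.26, 508.858, 231.322] pointing down, gripper open.
Joint ranges: [-2.53, 2.53], [-0.77, 2.02], [0.04, 2.7], [-1, 4.14], [0.28, 2.66], [-3.11, 3.11]. Speed limits (rad/s): [2.57, 2.57, 3.14, 3.14, 3.14, 3.14].

### API

Orientations are given as a unit quaternion [w, x, y, z].
In Python, from cell import get_obs, read_camera, camera_info, sign_off, boxes_of, tip_of, grasp_offset gives the robot as it stands.
- The arm moves only by the tool arm_command, never from a script. Its argument "deltas" is a list of rows, each an object with "translation": the shift along the world's x, y, z in m, a list of three; "dr": the turn, a rotation vector about the world's x, y, z in rad, a list of three; "grip": the finger opening in m, from 0 to 0.0854. A call has exactly 10 rows; each row is the pose to reach, as a shift and turn from the pose commanded when the call began; what a row does not reach only later rows make up. A row lasts 1/10 s, in which the tool goes at most 50 mm and 8.59 degrees, less where a joint would pass 70% of its speed; a pose out of reach is approached as far as the arm can. A call with a gripper value outside its range is refused whole. The fingers move at their own pace and stop on an object; "grip_force" is the grip in N (left out, the last holds). Time passes only in rows, so rows that repeat a pose let the fingers close, or fill a call up. It gives the time, the measured TCP pose, the force and the opening at its end, in the units of the state.
- get_obs(): the state, without advancing time (a new reading comes with each control period).
- read_camera(name): name is "side" or "top" or "wrist"; returns the picture (400x640x3 uint8, red, green, blue); there is no depth.
- camera_info(name): a dict with "fx", "fy", "cx", "cy" (pixels), "world_from_camera" (4x4, takes a point from camera to world coordinates). Camera axes: x right, y up, looking along -z (the intrinsics and any distortion apply to the point x, -y, -z); pixel columns grow to the right and rows downward; lengths in mm; the calibration is good to about 2 mm. A picture is of the moment at which its call begins: read the wrist's pose just before it. camera_info takes no time and is no camera call; for the wrist camera it gives the pose at the moment of the call.
- sign_off(): hands the job in, once; it reports no verdict.
Trained networks look in the newest picture that a camera, given by its name, has taken for a name from the list of things; names that differ only in an ending like _2 or _b are one class to them, and where a whole thing is asked for, a point or a joint stands for the part that bears it (a point fixed in the world has none). Each returns a list of dicts, best first, with "p" (0 to 1); they miss things now and then, are a little off and sometimes report something else, mostly with a low value. They report only what shows in the picture. A call takes as long as a camera call. They do not tell look-alikes from the thing itself.
- boxes_of(camera, query): "centre" ([x, y, z] in mm, in world coordinates, good to about 4 mm: the middle of the surface that is visible of it).
- tip_of(camera, query): "centre" ([x, y, z] in mm, in world coordinates, good to about 4 mm: a listed point, or the origin of a listed thing).
The state is a dict: "time": time; "joints": joint angles; "joint_vel": joint speeds; "tau": joint torques, N m; "ee_pos": TCP position; "eef_rot": TCP orientation; "wrist_force": force on the tool from outside, world axes, zero at the start; "moment": the same for the moment, N m; "grip_width": opening from 0.0 (shut) to 1.0 (fully open).
Only numpy, scipy, OpenCV 4.12 (cv2) and the standard library are available. Lean on these libraries where they do the work, as an engineer would, in place of code of your own. Each camera call takes 0.05 s, during which the arm holds its last target. There are 200 camera calls.

## Working session

There is one attempt and no reset: what is moved stays moved. The work goes in short steps, Python scripts to look and compute and a tool call to move; the robot and the scene stay as the last step left them, time stands still between calls to the robot, and variables do not carry over. Pictures are saved under pics/ and viewed, on a budget of 10 in all, crops included, one or two more only if the job needs it, and the job is handed in when it is done.

Besides the shell and the picture viewer there is one more tool, called after "Call:" by a JSON object that holds its "method" and its "body". arm_command: Moves the arm, as the interface text tells. Its arguments: {"type":"object","properties":{"deltas":{"type":"array","items":{"type":"object","properties":{"translation":{"type":"array","items":{"type":"number"}},"dr":{"type":"array","items":{"type":"number"}},"grip":{"type":"number"}}}},"grip_force":{"type":"number"}},"required":["deltas"]}

```bash
mkdir -p pics; ls; python3 - <<'E'
from cell import *
import cv2
import numpy as np
o=get_obs();print(o['time'],o['ee_pos'],o['eef_rot'],o['wrist_force'],o['grip_width'])
print(grasp_offset if not callable(grasp_offset) else grasp_offset())
ims=[]
for c in("side","top"):
    im=read_camera(c);ims.append(im);cv2.imwrite(f'pics/{c}0.png',im[:,:,::-1])
    K=camera_info(c);print(c,K['fx'],np.round(K['world_from_camera'],3).tolist(), K.keys())
    for f,q in((tip_of,'mouth'),(tip_of,'heel'),(tip_of,'stop'),(tip_of,'head_rail'),(tip_of,'rack'),(boxes_of,'mould')):
        print(c,q,[(np.round(d['centre']).tolist(),round(d['p'],2)) for d in f(c,q)][:4])
E
```

```text
pics
0.0 [129.09496073 508.46591709 230.61089827] [-2.00707426e-04  1.24069480e-01  9.92273234e-01 -7.43101248e-04] [ 0.36778216 -0.20094049  0.01482318] 0.9960656275263291
18.700000000000003
side 510.76340421336346 [[-0.788, 0.58, -0.205, 215.928], [-0.615, -0.743, 0.263, 397.169], [0.0, 0.333, 0.943, 1650.083], [0.0, 0.0, 0.0, 1.0]] dict_keys(['fx', 'fy', 'cx', 'cy', 'world_from_camera'])
side mouth [([301.0, -173.0, 191.0], 0.98), ([531.0, 107.0, 205.0], 0.86), ([297.0, 230.0, 186.0], 0.74), ([742.0, 265.0, 188.0], 0.7)]
side heel [([699.0, 239.0, -2.0], 0.93), ([546.0, 62.0, 15.0], 0.84), ([320.0, 268.0, 0.0], 0.83), ([532.0, 276.0, 2.0], 0.73)]
side stop [([530.0, 55.0, 25.0], 0.74), ([544.0, -52.0, 22.0], 0.48)]
side head_rail [([546.0, -55.0, 19.0], 0.74)]
side rack [([539.0, -10.0, -2.0], 0.95)]
side mould [([539.0, 327.0, 176.0], 0.87), ([300.0, 230.0, 191.0], 0.87), ([301.0, -149.0, 162.0], 0.86), ([527.0, 113.0, 176.0], 0.82)]
top 365.45887522572895 [[0.025, 0.994, -0.105, 425.198], [-1.0, 0.025, 0.001, 12.201], [0.004, 0.105, 0.994, 1151.787], [0.0, 0.0, 0.0, 1.0]] dict_keys(['fx', 'fy', 'cx', 'cy', 'world_from_camera'])
top mouth [([533.0, 108.0, 205.0], 0.97), ([298.0, 229.0, 188.0], 0.97), ([299.0, -175.0, 190.0], 0.87), ([745.0, 259.0, 188.0], 0.76)]
top heel [([317.0, -226.0, -1.0], 0.96), ([322.0, 267.0, -1.0], 0.72), ([529.0, 276.0, 0.0], 0.67), ([702.0, 240.0, 4.0], 0.56)]
top stop [([531.0, 52.0, 25.0], 0.8)]
top head_rail [([546.0, -56.0, 23.0], 0.81)]
top rack [([539.0, -14.0, 3.0], 0.91)]
top mould [([730.0, 259.0, 172.0], 0.96), ([532.0, 108.0, 199.0], 0.85), ([302.0, 222.0, 169.0], 0.85), ([539.0, 316.0, 169.0], 0.77)]
```

View pics/side0.png

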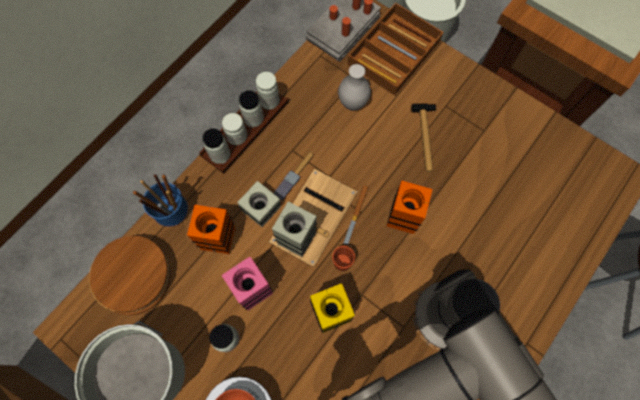

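View pics/top0.png

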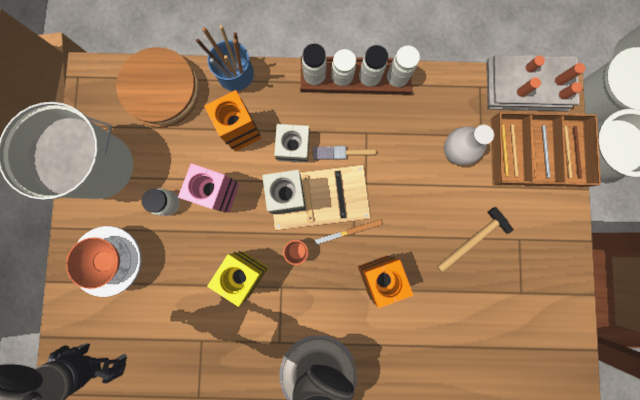

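The candidates are: grey-white tall one on the rack board, top (284,190) / side (296,228); orange (232,117) and (386,282), pink (208,187) and yellow (236,279) look-alikes; low grey cup mould (292,142). The one on the rack is the mould: it is plaster-coloured, tall, and stands behind the stop. I'll confirm it in a crop with the model outlines overlaid.

```bash
cat > h.py <<'E'
import numpy as np, cv2
from cell import *
def proj(c,P,K=None):
    K=K or camera_info(c); W=np.linalg.inv(K['world_from_camera']); P=np.atleast_2d(P)
    q=P@W[:3,:3].T+W[:3,3]; return np.c_[K['fx']*q[:,0]/-q[:,2]+K['cx'], K['fy']*-q[:,1]/-q[:,2]+K['cy']]
def rackpts(R,pts): # R=(x,y,yaw)
    c,s=np.cos(R[2]),np.sin(R[2]); p=np.atleast_2d(pts).astype(float)
    return np.c_[R[0]+c*p[:,0]-s*p[:,1],R[1]+s*p[:,0]+c*p[:,1],p[:,2]]
def rect(x0,x1,y0,y1,z): return [(x0,y0,z),(x1,y0,z),(x1,y1,z),(x0,y1,z)]
E
python3 - <<'E'
from h import *
st=np.array([530.5,53.5]);hr=np.array([546,-55.5])
u=(st-hr)/np.linalg.norm(st-hr);yaw=np.arctan2(u[1],u[0]);o=(st+hr)/2-u*10
R=(o[0],o[1],yaw);print(R)
out=[]
for c in('side','top'):
    im=cv2.imread(f'pics/{c}0.png');K=camera_info(c)
    ctr=proj(c,[R[0],R[1]+20,60],K)[0].astype(int);x0,y0=ctr-[50,75] ;x0=ctr[0]-65
    s=6 if c=='top' else 6
    cr=cv2.resize(im[y0:y0+100+40,x0:x0+130],None,fx=4,fy=4,interpolation=cv2.INTER_CUBIC)
    cr=cv2.resize(im[y0:y0+140,x0:x0+130],None,fx=3,fy=4 if 0 else 3,interpolation=cv2.INTER_CUBIC)
    for r,col in((rect(-130,170,-85,85,12),(0,255,0)),(rect(47,65,-75,75,24),(255,0,0)),(rect(-54,-36,-75,75,24),(255,255,0)),(rect(68,164,-48,48,202),(0,0,255))):
        p=(proj(c,rackpts(R,r),K)-[x0,y0]+.5)*3
        cv2.polylines(cr,[p.astype(int)],True,col,1)
    out.append(cr)
cv2.imwrite('pics/crop1.png',np.hstack(out))
E
```

```text
(np.float64(539.6578552148833), np.float64(-10.900401188534026), np.float64(1.7120511207295035))
```

View pics/crop1.png

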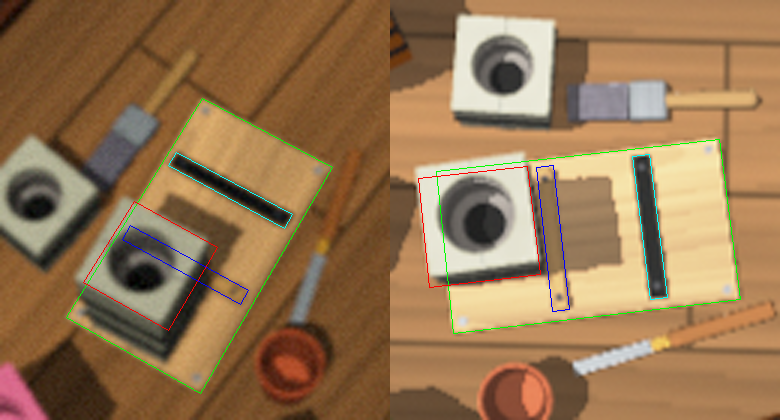

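The crop confirms it. The grey tall mould (crop right panel, 475,215) stands on the board behind the stop, and the rack model fits both views. The mould sits at about rack (118, −9). I'll move toward the rack, then test the wrist tilt in free space.

Call:
{"method": "arm_command", "body": {"deltas": [{"translation":[0,0,0.05],"dr":[0,0,0.1],"grip":0.02},{"translation":[0,0,0.1],"dr":[0,0,0.2],"grip":0.02},{"translation":[0.025,-0.035,0.11],"dr":[0,0,0.3],"grip":0.02},{"translation":[0.05,-0.07,0.11],"dr":[0,0,0.39],"grip":0.02},{"translation":[0.075,-0.105,0.11],"dr":[0,0,0.39],"grip":0.02},{"translation":[0.1,-0.14,0.11],"dr":[0,0,0.39],"grip":0.02},{"translation":[0.125,-0.175,0.11],"dr":[0,0,0.39],"grip":0.02},{"translation":[0.15,-0.21,0.11],"dr":[0,0,0.39],"grip":0.02},{"translation":[0.175,-0.245,0.11],"dr":[0,0,0.39],"grip":0.02},{"translation":[0.2,-0.28,0.11],"dr":[0,0,0.39],"grip":0.02}], "grip_force": 20}}

```text
time: 1.7
ee_pos: [329.9, 227.3, 341.6]
eef_rot: [0.0, -0.071, 0.998, 0.0]
wrist_force: [0.0, -0.7, -0.3]
grip_width: 0.234
```

```bash
python3 -c "
from cell import *
o=get_obs();print(o['time'],o['joints'],o['ee_pos'],o['eef_rot'],o['grip_width'])"
```

```text
1.7 [ 4.11394214e-01  3.50184857e-02  1.60784343e+00  1.44327419e-04
  1.49786800e+00 -1.30080552e+00] [329.8783564  227.32656931 341.57804871] [ 3.82526405e-04 -7.06375967e-02  9.97501949e-01  2.11975065e-04] 0.23438022624924576
```

Call:
{"method": "arm_command", "body": {"deltas": [{"translation":[0.027,-0.036,0],"dr":[0,0,0],"grip":0.02},{"translation":[0.055,-0.072,0],"dr":[0,0,0],"grip":0.02},{"translation":[0.082,-0.109,0],"dr":[0.139,0.02,0],"grip":0.02},{"translation":[0.11,-0.145,0],"dr":[0.277,0.039,0],"grip":0.02},{"translation":[0.137,-0.181,0],"dr":[0.416,0.059,0],"grip":0.02},{"translation":[0.165,-0.218,0],"dr":[0.554,0.079,0],"grip":0.02},{"translation":[0.192,-0.254,0],"dr":[0.693,0.099,0],"grip":0.02},{"translation":[0.22,-0.29,0],"dr":[0.832,0.118,0],"grip":0.02},{"translation":[0.22,-0.29,0],"dr":[0.97,0.138,0],"grip":0.02},{"translation":[0.22,-0.29,0],"dr":[1.109,0.158,0],"grip":0.02}]}}

```text
time: 2.7
ee_pos: [550.0, -63.5, 340.2]
eef_rot: [-0.037, -0.058, 0.844, 0.532]
wrist_force: [-0.0, 0.9, -0.1]
grip_width: 0.238
```

```bash
python3 -c "
from cell import *
o=get_obs();print(o['time'],o['joints'],o['ee_pos'],o['eef_rot'],o['grip_width'],o['wrist_force'])"
```

```text
2.7 [-0.64049674  0.68815265  1.13219765  0.84190963  2.10421384 -2.21282146] [550.02853339 -63.52701399 340.23289474] [-0.03708027 -0.05844804  0.84360285  0.53248767] 0.23753456195198192 [-0.01258716  0.86260207 -0.06150332]
```

```bash
cat > fk.py <<'E'
import numpy as np
from scipy.spatial.transform import Rotation as Ro
from scipy.optimize import least_squares
q=np.array([[1.176,.342,1.524,0,1.275,-.146],[.411394,.035018,1.607843,.000144,1.497868,-1.300806],[-.640497,.688153,1.132198,.84191,2.104214,-2.212821]])
p=np.array([[129.26,508.858,231.322],[329.878,227.327,341.578],[550.0285,-63.527,340.2329]])
e=np.array([[-.0002,.12407,.99227,-.00074],[.00038,-.07064,.9975,.0002],[-.03708,-.05845,.8436,.53249]])
R=lambda a,t:Ro.from_euler(a,t)
def fk(q,u,C,mode):
    h,L2,L3,d,D,x3=u
    A=R('z',q[0])*R('y',q[1]);B=A*R('y',q[2]);W=B*R('z',q[3])
    O=W*R('y',q[4])
    P=np.array([0,0,h])+A.apply([0,0,L2])+B.apply([x3,d if mode==0 else 0,L3])+W.apply([0,d if mode==1 else 0,0])+O.apply([0,0,D])
    return P,O*R('z',q[5])*C
C=None
def fit():
    O0=fk(q[0],np.zeros(6),Ro.identity(),0)[1]
    C=O0.inv()*Ro.from_quat(np.roll(e[0],-1))
    best=None
    for m in(0,1):
        f=lambda u:np.concatenate([fk(q[i],u,C,m)[0]-p[i] for i in range(3)]+[1e-3*(u-[300,400,400,76,250,0])])
        s=least_squares(f,[300,400,400,76,250,0]);
        if best is None or s.cost<best[0]:best=(s.cost,s.x,C,m)
        print(m,s.cost,s.x.round(1))
    return best
def ik(b,P,O,q0):
    f=lambda x:np.concatenate([(fk(x,b[1],b[2],b[3])[0]-P)/100,(O.inv()*fk(x,b[1],b[2],b[3])[1]).as_rotvec()])
    s=least_squares(f,q0);return s.x,np.abs(s.fun).max()
E
python3 - <<'E'
from fk import *
b=fit()
for i in range(3):
    P,O=fk(q[i],b[1],b[2],b[3]);print((P-p[i]).round(1),np.degrees((O.inv()*Ro.from_quat(np.roll(e[i],-1))).magnitude()))
k=np.array([.99,.141,0]);O1=Ro.from_quat(np.roll(e[1],-1));x=q[2]
u=np.array([-.141,.99])
for th in(0,20,40,60,70,80,90):
    t=np.radians(th);s=12/np.cos(min(t,.61)) if th<36 else 25; ins=40
    X=65-(190-s-ins)*np.sin(t)+48*np.cos(t);Z=24+(190-s-ins)*np.cos(t)+48*np.sin(t)
    P=[539.7+u[0]*X+8.7,-10.9+u[1]*X+1.2,Z]
    x,r=ik(b,np.array(P),Ro.from_rotvec(t*k/np.linalg.norm(k))*O1,x if th else q[1])
    print(th,np.round(P),x.round(2),round(r,4))
E
```

```text
0 0.014272917947242753 [223.8 506.5 379.7  76.4 313.5  47.7]
1 1145.8701576092624 [325.3 604.5 387.6  67.2 344.9 231.7]
[0. 0. 0.] 3.1805583071006826e-15
[ 0. -0. -0.] 0.1204051788309302
[-0.  0. -0.] 0.12212202738830644
0 [532. 102. 162.] [ 0.05  0.44  1.58  0.    1.12 -1.67] 0.0
20 [539.  53. 169.] [-0.23  0.48  1.55  0.34  1.26 -2.08] 0.0
40 [545.  12. 151.] [-0.44  0.64  1.49  0.57  1.47 -2.35] 0.0
60 [551. -29. 128.] [-0.58  0.86  1.37  0.72  1.72 -2.5 ] 0.0
70 [553. -45. 112.] [-0.63  0.99  1.29  0.78  1.85 -2.54] 0.0
80 [555. -59.  93.] [-0.66  1.12  1.22  0.84  1.97 -2.56] 0.0
90 [557. -69.  72.] [-0.67  1.26  1.13  0.92  2.09 -2.57] 0.0
```

```bash
python3 - <<'E'
from h import *
for c in('side','top'):
    im=read_camera(c);cv2.imwrite(f'pics/{c}1.png',im[:,:,::-1])
    for q in('vase','mallet'):
        print(c,q,[(np.round(d['centre']).tolist(),round(d['p'],2)) for d in tip_of(c,q)][:3])
im=np.hstack([cv2.imread('pics/side1.png'),cv2.imread('pics/top1.png')]);cv2.imwrite('pics/both1.png',cv2.resize(im,(800,250)))
E
```

```text
side vase [([701.0, -430.0, 1.0], 0.62)]
side mallet []
top vase [([699.0, -424.0, -2.0], 0.57)]
top mallet []
```

Call:
{"method": "arm_command", "body": {"deltas": [{"translation":[-0.002,0.02,0],"dr":[-0.139,-0.02,0],"grip":0.012},{"translation":[-0.004,0.04,0],"dr":[-0.277,-0.039,0],"grip":0.012},{"translation":[-0.006,0.06,0],"dr":[-0.416,-0.059,0],"grip":0.012},{"translation":[-0.008,0.08,0],"dr":[-0.554,-0.079,0],"grip":0.012},{"translation":[-0.01,0.1,0],"dr":[-0.693,-0.099,0],"grip":0.012},{"translation":[-0.012,0.12,0],"dr":[-0.832,-0.118,0],"grip":0.012},{"translation":[-0.014,0.14,0],"dr":[-0.97,-0.138,0],"grip":0.012},{"translation":[-0.017,0.169,-0.02],"dr":[-1.109,-0.158,0],"grip":0.012},{"translation":[-0.017,0.169,-0.06],"dr":[-1.109,-0.158,0],"grip":0.012},{"translation":[-0.017,0.169,-0.11],"dr":[-1.109,-0.158,0],"grip":0.012}]}}

```text
time: 4.0
ee_pos: [533.0, 112.2, 235.2]
eef_rot: [0.006, -0.075, 0.997, -0.001]
wrist_force: [1.0, -0.1, -1.5]
grip_width: 0.14
```

```bash
python3 - <<'E'
from h import *
o=get_obs();print(o['time'],o['joints'].round(2),o['ee_pos'],o['eef_rot'],o['grip_width'],o['wrist_force'])
ims=[]
for c in('side','top','wrist'):
    im=read_camera(c);ims.append(im)
    p=proj(c,[[532,107.5,202],[o['ee_pos'][0],o['ee_pos'][1],202]]);print(c,p.round(0).tolist())
    if c!='wrist': print([(np.round(d['centre']).tolist(),round(d['p'],2)) for d in tip_of(c,'mouth') if abs(d['centre'][1]-107)<40])
q=proj('side',[532,107,202])[0].astype(int)
a=cv2.resize(ims[0][q[1]-50:q[1]+50,q[0]-50:q[0]+50],(400,400));b=cv2.resize(ims[2],(400,250));b=np.vstack([b,np.zeros((150,400,3),np.uint8)])
cv2.imwrite('pics/ins.png',np.hstack([a,b])[:,:,::-1])
E
```

```text
4.0 [ 0.07  0.37  1.47 -0.    1.29 -1.65] [532.96000834 112.23304752 235.23946597] [ 6.23413012e-03 -7.49935752e-02  9.97164298e-01 -6.79575285e-04] 0.14007509983679584 [ 1.01246977 -0.06437614 -1.51751794]
side [[294.0, 223.0], [293.0, 224.0]]
[([532.0, 106.0, 203.0], 0.85)]
top [[282.0, 191.0], [280.0, 190.0]]
[([532.0, 107.0, 202.0], 0.78)]
wrist [[315.0, 237.0], [323.0, 240.0]]
```

View pics/ins.png

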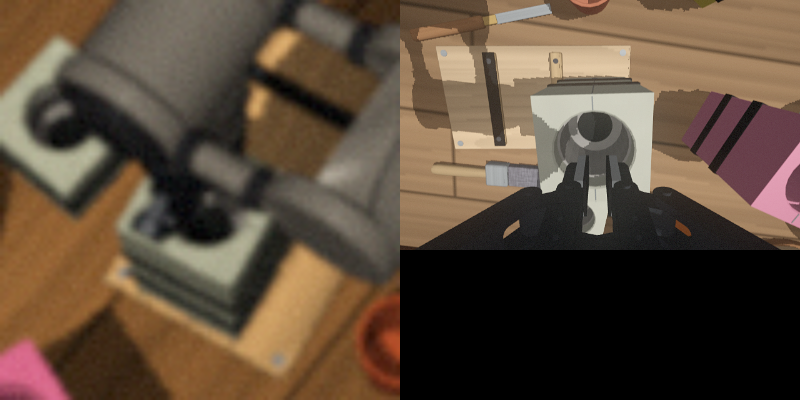

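The wrist view shows the fingers lined up with the mouth (crop 595,148) and jaws along the rack's x. Descending.

Call:
{"method": "arm_command", "body": {"deltas": [{"translation":[0,0,0],"dr":[0,0,0],"grip":0.012},{"translation":[0,0,-0.01],"dr":[0,0,0],"grip":0.012},{"translation":[0,0,-0.022],"dr":[0,0,0],"grip":0.012},{"translation":[0,0,-0.035],"dr":[0,0,0],"grip":0.012},{"translation":[0,0,-0.048],"dr":[0,0,0],"grip":0.012},{"translation":[0,0,-0.06],"dr":[0,0,0],"grip":0.015},{"translation":[0,0,-0.066],"dr":[0,0,0],"grip":0.019},{"translation":[0,0,-0.066],"dr":[0,0,0],"grip":0.022},{"translation":[0,0,-0.066],"dr":[0,0,0],"grip":0.026},{"translation":[0,0,-0.066],"dr":[0,0,0],"grip":0.026}]}}

```text
time: 5.25
ee_pos: [532.7, 107.9, 165.9]
eef_rot: [0.001, -0.071, 0.998, 0.0]
wrist_force: [0.4, 0.4, -0.2]
grip_width: 0.305
```

```bash
cat > plan.py <<'E'
import numpy as np,sys
u=np.array([-.141,.99])
# tcp for mould tilt th (deg), tool tilt ph, offset off (+ = towards +x wall) , insertion ins, s
def tcp(th,off,ins,s):
    t=np.radians(th);X=65+(3 if th<1 else 0)-(190-s-ins)*np.sin(t)+(48+off)*np.cos(t);Z=24+(190-s-ins)*np.cos(t)+(48+off)*np.sin(t)
    return np.r_[539.66+8.9-.141*X+1.3-.0, -10.9+1.25+.99*X, Z]
if __name__=='__main__':
    for th,off,s in [(0,0,12),(0,-6,12)]+[(a,-6,12/np.cos(np.radians(a))) for a in range(3,34,3)]+[(a,6,16+.17*(a-35)) for a in range(32,91,4)]:
        print(th,off,tcp(th,off,37,s).round(1))
E
python3 plan.py; python3 -c "
from cell import *
o=get_obs();print(o['time'],o['ee_pos'],o['grip_width'],o['wrist_force'],o['moment'])"
```

```text
0 0 [533.5 105.2 165. ]
0 -6 [534.3  99.2 165. ]
3 -6 [535.8  88.9 167. ]
6 -6 [536.9  81.5 168.6]
9 -6 [538.   74.  169.7]
12 -6 [539.   66.4 170.4]
15 -6 [540.1  58.8 170.7]
18 -6 [541.2  51.3 170.5]
21 -6 [542.2  43.8 169.9]
24 -6 [543.3  36.4 168.9]
27 -6 [544.4  29.  167.4]
30 -6 [545.4  21.8 165.5]
33 -6 [546.4  14.8 163.2]
32 6 [544.5  27.9 169.2]
36 6 [545.9  18.3 166.4]
40 6 [547.2   9.  163. ]
44 6 [548.5  -0.  159. ]
48 6 [549.7  -8.7 154.3]
52 6 [550.9 -17.  149.1]
56 6 [552.  -24.9 143.4]
60 6 [553.1 -32.4 137.1]
64 6 [554.1 -39.4 130.4]
68 6 [555.  -45.9 123.3]
72 6 [555.9 -51.8 115.7]
76 6 [556.6 -57.3 107.9]
80 6 [557.3 -62.1  99.6]
84 6 [557.9 -66.4  91.2]
88 6 [558.5 -70.1  82.4]
5.25 [532.67328164 107.89545402 165.93213319] 0.30483786728548834 [ 0.44314288  0.44676067 -0.24500864] [ 0.02953234 -0.00379512  0.01148641]
```

Call:
{"method": "arm_command", "body": {"deltas": [{"translation":[0,-0.003,0],"dr":[0,0,0],"grip":0.026},{"translation":[0.001,-0.006,0],"dr":[0,0,0],"grip":0.026},{"translation":[0.001,-0.009,0],"dr":[0,0,0],"grip":0.026},{"translation":[0.002,-0.012,0.001],"dr":[0.02,0.003,0],"grip":0.026},{"translation":[0.003,-0.018,0.002],"dr":[0.045,0.006,0],"grip":0.026},{"translation":[0.004,-0.026,0.003],"dr":[0.104,0.015,0],"grip":0.026},{"translation":[0.005,-0.034,0.004],"dr":[0.155,0.022,0],"grip":0.026},{"translation":[0.006,-0.042,0.005],"dr":[0.211,0.03,0],"grip":0.026},{"translation":[0.007,-0.05,0.005],"dr":[0.265,0.038,0],"grip":0.026},{"translation":[0.008,-0.058,0.005],"dr":[0.322,0.046,0],"grip":0.026}]}}

```text
time: 6.25
ee_pos: [540.6, 49.4, 170.9]
eef_rot: [-0.011, -0.07, 0.984, 0.163]
wrist_force: [0.4, 0.8, -1.0]
grip_width: 0.301
```

```bash
cat > look.py <<'E'
from h import *; import sys
o=get_obs();print(o['time'],o['ee_pos'].round(1),o['eef_rot'].round(3),o['grip_width'].round(3),o['wrist_force'].round(2),o['moment'].round(2))
ims=[]
for c in('side','top'):
    im=read_camera(c);ims.append(im)
    for q in('mouth','heel'): print(c,q,[(np.round(d['centre'],1).tolist(),round(d['p'],2)) for d in tip_of(c,q) if abs(d['centre'][0]-540)<50 and -150<d['centre'][1]<200])
a=[]
for c,i in zip(('side','top'),ims):
    q=proj(c,[545,20,100])[0].astype(int);a.append(cv2.resize(i[q[1]-75:q[1]+75,q[0]-75:q[0]+75],(400,400)))
cv2.imwrite(f'pics/{sys.argv[1]}.png',np.hstack(a)[:,:,::-1])
E
python3 look.py l1
```

```text
Traceback (most recent call last):
  File "look.py", line 2, in <module>
    o=get_obs();print(o['time'],o['ee_pos'].round(1),o['eef_rot'].round(3),o['grip_width'].round(3),o['wrist_force'].round(2),o['moment'].round(2))
                                                                           ^^^^^^^^^^^^^^^^^^^^^
AttributeError: 'float' object has no attribute 'round'
```

```bash
sed -i "s/o\['grip_width'\].round(3)/o['grip_width']/" look.py; python3 look.py l1
```

```text
6.25 [540.6  49.4 170.9] [-0.011 -0.07   0.984  0.163] 0.300815960913412 [ 0.35  0.79 -1.04] [ 0.14 -0.07 -0.02]
side mouth [([540.5, 43.4, 207.4], 0.84)]
side heel [([541.4, 62.8, 10.9], 0.69), ([537.4, 103.8, 27.8], 0.31)]
top mouth [([541.9, 48.5, 207.4], 0.81)]
top heel []
```

View pics/l1.png

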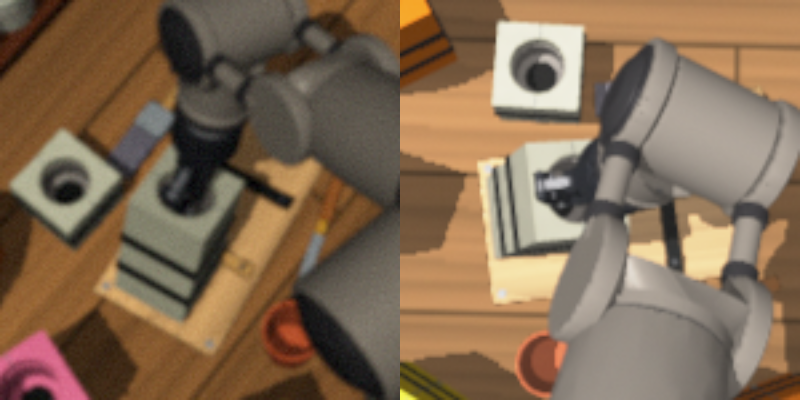

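Both views show the mould leaning about 18° with the fingers in the mouth (crop left 180,190), square on the rack, and the network's mouth estimate fits the model. Continuing to about 29° with the fingers opened slightly to reduce slack.

Call:
{"method": "arm_command", "body": {"deltas": [{"translation":[0,-0.002,0],"dr":[0.02,0.003,0],"grip":0.027},{"translation":[0.001,-0.004,0],"dr":[0.04,0.006,0],"grip":0.028},{"translation":[0.001,-0.007,0],"dr":[0.06,0.009,0],"grip":0.029},{"translation":[0.001,-0.01,0],"dr":[0.08,0.011,0],"grip":0.03},{"translation":[0.002,-0.013,0],"dr":[0.1,0.014,0],"grip":0.03},{"translation":[0.002,-0.016,-0.001],"dr":[0.12,0.017,0],"grip":0.03},{"translation":[0.003,-0.018,-0.002],"dr":[0.14,0.02,0],"grip":0.03},{"translation":[0.003,-0.02,-0.002],"dr":[0.155,0.022,0],"grip":0.03},{"translation":[0.003,-0.022,-0.003],"dr":[0.17,0.024,0],"grip":0.03},{"translation":[0.003,-0.024,-0.003],"dr":[0.185,0.026,0],"grip":0.03}]}}

```text
time: 7.55
ee_pos: [543.2, 25.7, 167.2]
eef_rot: [-0.018, -0.068, 0.965, 0.253]
wrist_force: [0.6, 0.5, -0.0]
grip_width: 0.351
```

```bash
python3 look.py l2
```

```text
7.55 [543.2  25.7 167.2] [-0.018 -0.068  0.965  0.253] 0.3513428417978799 [ 0.56  0.49 -0.03] [-0.17 -0.08 -0.05]
side mouth [([546.7, 14.1, 202.5], 0.73)]
side heel [([542.1, 63.0, 10.7], 0.73)]
top mouth [([547.8, 13.5, 199.0], 0.92)]
top heel [([550.0, -55.7, 26.5], 0.18)]
```

Call:
{"method": "arm_command", "body": {"deltas": [{"translation":[0,-0.002,0],"dr":[0.018,0.003,0],"grip":0.03},{"translation":[0.001,-0.004,-0.001],"dr":[0.036,0.005,0],"grip":0.03},{"translation":[0.001,-0.006,-0.002],"dr":[0.054,0.008,0],"grip":0.03},{"translation":[0.001,-0.008,-0.002],"dr":[0.072,0.01,0],"grip":0.03},{"translation":[0.001,-0.01,-0.003],"dr":[0.09,0.013,0],"grip":0.03},{"translation":[0.002,-0.012,-0.003],"dr":[0.107,0.015,0],"grip":0.03},{"translation":[0.002,-0.014,-0.004],"dr":[0.125,0.018,0],"grip":0.03},{"translation":[0.002,-0.016,-0.005],"dr":[0.143,0.02,0],"grip":0.03},{"translation":[0.003,-0.018,-0.005],"dr":[0.161,0.023,0],"grip":0.03},{"translation":[0.003,-0.02,-0.006],"dr":[0.178,0.025,0],"grip":0.03}]}}

```text
time: 8.85
ee_pos: [546.4, 5.6, 161.3]
eef_rot: [-0.024, -0.066, 0.938, 0.339]
wrist_force: [0.4, -0.4, -1.4]
grip_width: 0.345
```

```bash
python3 look.py l3
```

```text
8.85 [546.4   5.6 161.3] [-0.024 -0.066  0.938  0.339] 0.3445664583399193 [ 0.45 -0.41 -1.38] [-0.37 -0.11 -0.06]
side mouth [([550.8, -20.0, 187.9], 0.79)]
side heel [([542.7, 66.0, 12.9], 0.88)]
top mouth [([549.9, -19.3, 188.4], 0.65)]
top heel []
```

View pics/l3.png

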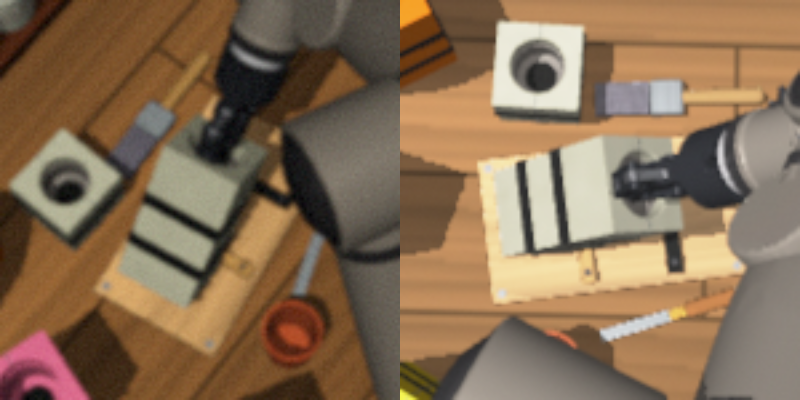

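The mould leans about 40°, now held back by the +x wall (moment shifted, Fz −1.4), and still looks square. Now I'll compute the lowering path with the tool tilt lagging the mould.

```bash
cat > low.py <<'E'
import numpy as np
def T(th,ph,w,s,ins=37):
    t,p=np.radians([th,ph]);h=14.3+w/2
    r=np.array([65,24.])+(190-s)*np.array([-np.sin(t),np.cos(t)])+80*np.array([np.cos(t),np.sin(t)])
    c=r-h*np.array([np.cos(p),np.sin(p)])-ins*np.array([-np.sin(p),np.cos(p)])
    return -9.65+.99*c[0],c[1]
if __name__=='__main__':
  for th in np.arange(40,92.1,2):
    ph=th-max(0,(th-50)*.35)-.4; w=30-min(8,max(0,(th-40)*.7)); s=16.5+.2*(th-40)
    y,z=T(th,ph,w,s); print(th,'ph+%.3f'%np.radians(ph-39.6),'w%.1f'%w,'dy %.1f dz %.1f dx %.1f'%(y-5.9,z-161.3,-.142*(y-5.9)))
E
python3 low.py
```

```text
40.0 ph+0.000 w30.0 dy 0.1 dz -0.2 dx -0.0
42.0 ph+0.035 w28.6 dy -3.9 dz -1.8 dx 0.5
44.0 ph+0.070 w27.2 dy -7.7 dz -3.5 dx 1.1
46.0 ph+0.105 w25.8 dy -11.6 dz -5.4 dx 1.6
48.0 ph+0.140 w24.4 dy -15.3 dz -7.3 dx 2.2
50.0 ph+0.175 w23.0 dy -19.0 dz -9.4 dx 2.7
52.0 ph+0.197 w22.0 dy -23.3 dz -11.9 dx 3.3
54.0 ph+0.220 w22.0 dy -27.8 dz -14.9 dx 3.9
56.0 ph+0.243 w22.0 dy -32.1 dz -18.1 dx 4.6
58.0 ph+0.265 w22.0 dy -36.4 dz -21.4 dx 5.2
60.0 ph+0.288 w22.0 dy -40.5 dz -24.9 dx 5.7
62.0 ph+0.311 w22.0 dy -44.5 dz -28.5 dx 6.3
64.0 ph+0.333 w22.0 dy -48.3 dz -32.3 dx 6.9
66.0 ph+0.356 w22.0 dy -52.0 dz -36.2 dx 7.4
68.0 ph+0.379 w22.0 dy -55.5 dz -40.2 dx 7.9
70.0 ph+0.401 w22.0 dy -58.9 dz -44.3 dx 8.4
72.0 ph+0.424 w22.0 dy -62.2 dz -48.6 dx 8.8
74.0 ph+0.447 w22.0 dy -65.3 dz -52.9 dx 9.3
76.0 ph+0.469 w22.0 dy -68.2 dz -57.4 dx 9.7
78.0 ph+0.492 w22.0 dy -70.9 dz -62.0 dx 10.1
80.0 ph+0.515 w22.0 dy -73.5 dz -66.6 dx 10.4
82.0 ph+0.538 w22.0 dy -75.9 dz -71.3 dx 10.8
84.0 ph+0.560 w22.0 dy -78.2 dz -76.2 dx 11.1
86.0 ph+0.583 w22.0 dy -80.2 dz -81.0 dx 11.4
88.0 ph+0.606 w22.0 dy -82.1 dz -86.0 dx 11.7
90.0 ph+0.628 w22.0 dy -83.8 dz -91.0 dx 11.9
92.0 ph+0.651 w22.0 dy -85.3 dz -96.1 dx 12.1
```

Call:
{"method": "arm_command", "body": {"deltas": [{"translation":[0,-0.0023,-0.001],"dr":[0.021,0.003,0],"grip":0.029},{"translation":[0.001,-0.0047,-0.0022],"dr":[0.042,0.006,0],"grip":0.028},{"translation":[0.001,-0.007,-0.0032],"dr":[0.062,0.009,0],"grip":0.0275},{"translation":[0.001,-0.0093,-0.0043],"dr":[0.083,0.012,0],"grip":0.0265},{"translation":[0.002,-0.0116,-0.0054],"dr":[0.104,0.015,0],"grip":0.026},{"translation":[0.002,-0.0138,-0.0066],"dr":[0.125,0.018,0],"grip":0.025},{"translation":[0.002,-0.016,-0.0078],"dr":[0.145,0.021,0],"grip":0.024},{"translation":[0.003,-0.0183,-0.009],"dr":[0.166,0.024,0],"grip":0.023},{"translation":[0.003,-0.0208,-0.0104],"dr":[0.182,0.026,0],"grip":0.0225},{"translation":[0.003,-0.0233,-0.012],"dr":[0.195,0.028,0],"grip":0.022}]}}

```text
time: 10.15
ee_pos: [549.2, -17.7, 148.8]
eef_rot: [-0.03, -0.064, 0.9, 0.429]
wrist_force: [0.1, -0.5, -3.4]
grip_width: 0.256
```

```bash
python3 look.py l4
```

```text
10.15 [549.2 -17.7 148.8] [-0.03  -0.064  0.9    0.429] 0.2558922462799961 [ 0.12 -0.55 -3.43] [-0.67 -0.17 -0.06]
side mouth [([554.6, -52.1, 164.2], 0.92)]
side heel [([540.1, 73.9, 13.4], 0.58)]
top mouth [([554.9, -53.2, 165.9], 0.83)]
top heel [([553.0, -49.4, 165.7], 0.53)]
```

Call:
{"method": "arm_command", "body": {"deltas": [{"translation":[0.0004,-0.0032,-0.0021],"dr":[0.016,0.002,0],"grip":0.022},{"translation":[0.0009,-0.0062,-0.0043],"dr":[0.032,0.005,0],"grip":0.022},{"translation":[0.0013,-0.0092,-0.0065],"dr":[0.048,0.007,0],"grip":0.022},{"translation":[0.0017,-0.0122,-0.0088],"dr":[0.063,0.009,0],"grip":0.022},{"translation":[0.0022,-0.0152,-0.0112],"dr":[0.079,0.011,0],"grip":0.022},{"translation":[0.0026,-0.018,-0.0137],"dr":[0.095,0.014,0],"grip":0.022},{"translation":[0.003,-0.0208,-0.0162],"dr":[0.111,0.016,0],"grip":0.022},{"translation":[0.0033,-0.0235,-0.0189],"dr":[0.126,0.018,0],"grip":0.022},{"translation":[0.0037,-0.0261,-0.0216],"dr":[0.142,0.02,0],"grip":0.022},{"translation":[0.0041,-0.0287,-0.0243],"dr":[0.157,0.022,0],"grip":0.022}]}}

```text
time: 11.45
ee_pos: [553.4, -46.4, 124.8]
eef_rot: [-0.035, -0.061, 0.863, 0.499]
wrist_force: [-0.3, -2.5, -2.4]
grip_width: 0.262
```

```bash
python3 look.py l5
```

```text
11.45 [553.4 -46.4 124.8] [-0.035 -0.061  0.863  0.499] 0.2615651689028888 [-0.33 -2.53 -2.38] [-0.73 -0.08  0.  ]
side mouth [([560.2, -76.0, 134.7], 0.59)]
side heel []
top mouth [([558.9, -75.5, 134.5], 0.85)]
top heel []
```

View pics/l5.png

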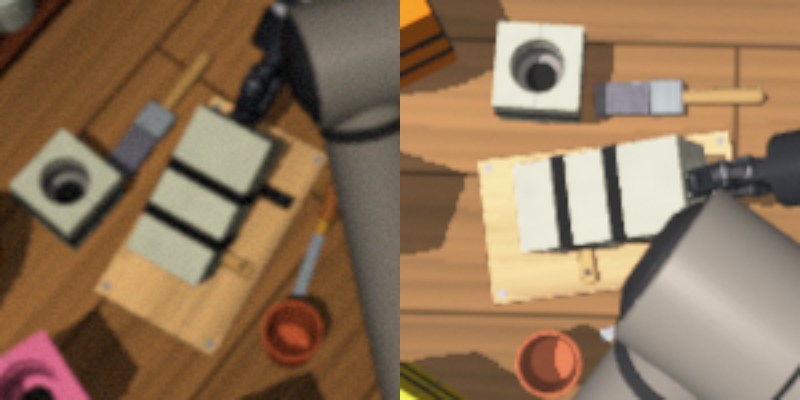

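Call:
{"method": "arm_command", "body": {"deltas": [{"translation":[0.0003,-0.0025,-0.0028],"dr":[0.016,0.002,0],"grip":0.022},{"translation":[0.0007,-0.0049,-0.0056],"dr":[0.032,0.005,0],"grip":0.022},{"translation":[0.001,-0.0072,-0.0085],"dr":[0.047,0.007,0],"grip":0.022},{"translation":[0.0013,-0.0096,-0.0115],"dr":[0.063,0.009,0],"grip":0.022},{"translation":[0.0016,-0.0118,-0.0145],"dr":[0.079,0.011,0],"grip":0.022},{"translation":[0.0019,-0.0139,-0.0176],"dr":[0.095,0.014,0],"grip":0.022},{"translation":[0.0022,-0.0159,-0.0207],"dr":[0.111,0.016,0],"grip":0.022},{"translation":[0.0025,-0.0178,-0.024],"dr":[0.126,0.018,0],"grip":0.022},{"translation":[0.0028,-0.0197,-0.0272],"dr":[0.142,0.02,0],"grip":0.022},{"translation":[0.003,-0.0215,-0.0304],"dr":[0.157,0.022,0],"grip":0.022}]}}

```text
time: 12.75
ee_pos: [556.4, -67.9, 94.4]
eef_rot: [-0.04, -0.058, 0.821, 0.566]
wrist_force: [0.6, -4.1, 0.2]
grip_width: 0.255
```

```bash
python3 look.py l6
```

```text
12.75 [556.4 -67.9  94.4] [-0.04  -0.058  0.821  0.566] 0.2545005634465326 [ 0.63 -4.14  0.19] [-0.63 -0.12 -0.01]
side mouth [([562.0, -97.6, 99.7], 0.78)]
side heel [([541.7, 79.9, 19.6], 0.84)]
top mouth [([560.8, -98.5, 96.8], 0.94)]
top heel [([537.3, 86.2, 64.7], 0.73)]
```

Call:
{"method": "arm_command", "body": {"deltas": [{"translation":[0.0002,-0.0011,-0.0021],"dr":[0.01,0.001,0],"grip":0.022},{"translation":[0.0003,-0.0022,-0.0042],"dr":[0.02,0.003,0],"grip":0.022},{"translation":[0.0005,-0.0032,-0.0064],"dr":[0.031,0.004,0],"grip":0.022},{"translation":[0.0006,-0.0043,-0.0086],"dr":[0.041,0.006,0],"grip":0.022},{"translation":[0.0008,-0.0053,-0.0108],"dr":[0.051,0.007,0],"grip":0.022},{"translation":[0.0009,-0.0062,-0.013],"dr":[0.061,0.009,0],"grip":0.022},{"translation":[0.001,-0.0071,-0.0153],"dr":[0.071,0.01,0],"grip":0.022},{"translation":[0.0011,-0.008,-0.0175],"dr":[0.081,0.012,0],"grip":0.022},{"translation":[0.0013,-0.0088,-0.0198],"dr":[0.091,0.013,0],"grip":0.022},{"translation":[0.0014,-0.0095,-0.022],"dr":[0.101,0.014,0],"grip":0.022}]}}

```text
time: 14.05
ee_pos: [558.0, -77.8, 72.5]
eef_rot: [-0.042, -0.056, 0.792, 0.607]
wrist_force: [0.3, -6.3, -0.8]
grip_width: 0.258
```

```bash
python3 look.py l7
```

```text
14.05 [558.  -77.8  72.5] [-0.042 -0.056  0.792  0.607] 0.2575925180794882 [ 0.28 -6.3  -0.78] [-0.62 -0.06  0.04]
side mouth [([562.9, -105.5, 73.8], 0.8)]
side heel [([539.4, 83.5, 22.6], 0.86)]
top mouth []
top heel []
```

View pics/l7.png

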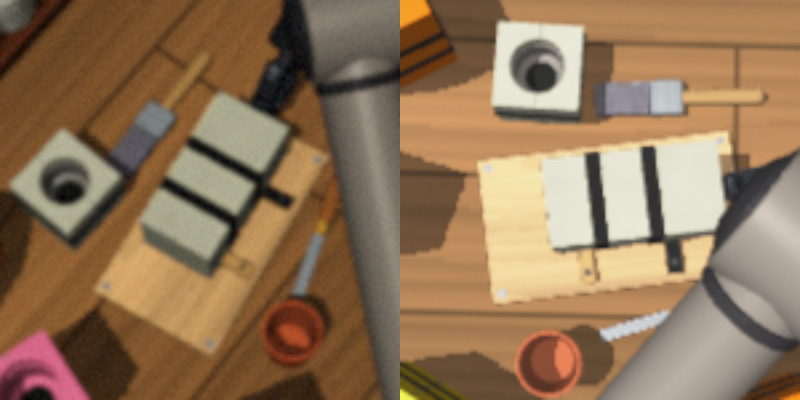

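The mould is nearly flat (mouth z about 74, square to the rail at crop right 640,195), with a light 6 N axial push on the fingers. I'll ease the hand out slightly while lowering the last few millimetres.

Call:
{"method": "arm_command", "body": {"deltas": [{"translation":[0,-0.001,-0.0005],"dr":[0,0,0],"grip":0.022},{"translation":[0.0002,-0.0015,-0.001],"dr":[0,0,0],"grip":0.022},{"translation":[0.0003,-0.002,-0.0015],"dr":[0,0,0],"grip":0.022},{"translation":[0.0003,-0.0025,-0.002],"dr":[0,0,0],"grip":0.022},{"translation":[0.0004,-0.003,-0.0025],"dr":[0,0,0],"grip":0.022},{"translation":[0.0004,-0.003,-0.003],"dr":[0,0,0],"grip":0.022},{"translation":[0.0005,-0.0035,-0.0035],"dr":[0,0,0],"grip":0.022},{"translation":[0.0005,-0.0035,-0.004],"dr":[0,0,0],"grip":0.022},{"translation":[0.0005,-0.004,-0.0045],"dr":[0,0,0],"grip":0.022},{"translation":[0.0006,-0.004,-0.005],"dr":[0,0,0],"grip":0.022}]}}

```text
time: 15.35
ee_pos: [558.4, -81.2, 67.6]
eef_rot: [-0.042, -0.056, 0.792, 0.607]
wrist_force: [-0.4, 0.2, -0.5]
grip_width: 0.256
```

```bash
python3 look.py l8
```

```text
15.35 [558.4 -81.2  67.6] [-0.042 -0.056  0.792  0.607] 0.2558389327563104 [-0.4   0.19 -0.55] [-0.47 -0.02 -0.01]
side mouth [([562.3, -104.0, 76.1], 0.71)]
side heel [([537.1, 77.7, 23.3], 0.75), ([544.9, -52.9, 20.3], 0.39)]
top mouth []
top heel []
```

Call:
{"method": "arm_command", "body": {"deltas": [{"translation":[0,0,0],"dr":[0,0,0],"grip":0.021},{"translation":[0,0,0],"dr":[0,0,0],"grip":0.02},{"translation":[0,0,0],"dr":[0,0,0],"grip":0.018},{"translation":[0,0,0],"dr":[0,0,0],"grip":0.016},{"translation":[0,0,0],"dr":[0,0,0],"grip":0.014},{"translation":[0,0,0],"dr":[0,0,0],"grip":0.012},{"translation":[0,0,0],"dr":[0,0,0],"grip":0.01},{"translation":[0,0,0],"dr":[0,0,0],"grip":0.008},{"translation":[0,0,0],"dr":[0,0,0],"grip":0.006},{"translation":[0,0,0],"dr":[0,0,0],"grip":0.006}]}}

```text
time: 16.65
ee_pos: [558.4, -81.1, 67.6]
eef_rot: [-0.042, -0.056, 0.792, 0.607]
wrist_force: [0.2, -0.4, 0.7]
grip_width: 0.071
```

```bash
python3 look.py l9
```

```text
16.65 [558.4 -81.1  67.6] [-0.042 -0.056  0.792  0.607] 0.07101379464197369 [ 0.25 -0.37  0.66] [-0.47 -0.09  0.01]
side mouth [([559.6, -107.5, 72.1], 0.84)]
side heel [([539.7, 81.9, 23.4], 0.86)]
top mouth []
top heel [([527.5, 52.2, 25.0], 0.58)]
```

Call:
{"method": "arm_command", "body": {"deltas": [{"translation":[-0.0005,-0.007,0.001],"dr":[0,0,0],"grip":0.006},{"translation":[-0.001,-0.014,0.002],"dr":[0,0,0],"grip":0.006},{"translation":[-0.002,-0.022,0.004],"dr":[0,0,0],"grip":0.006},{"translation":[-0.003,-0.03,0.006],"dr":[0,0,0],"grip":0.006},{"translation":[-0.004,-0.038,0.008],"dr":[0,0,0],"grip":0.006},{"translation":[-0.005,-0.046,0.01],"dr":[0,0,0],"grip":0.006},{"translation":[-0.01,-0.055,0.03],"dr":[0,0,0],"grip":0.006},{"translation":[-0.02,-0.06,0.065],"dr":[0,0,0],"grip":0.006},{"translation":[-0.03,-0.06,0.105],"dr":[0,0,0],"grip":0.006},{"translation":[-0.04,-0.06,0.15],"dr":[0,0,0],"grip":0.006}]}}

```text
time: 17.95
ee_pos: [517.4, -141.6, 219.8]
eef_rot: [-0.043, -0.056, 0.791, 0.607]
wrist_force: [1.0, -1.4, 0.6]
grip_width: 0.07
```

Call:
{"method": "arm_command", "body": {"deltas": [{"translation":[-0.02,-0.01,0.04],"dr":[-0.1,-0.014,0],"grip":0.006},{"translation":[-0.04,-0.02,0.08],"dr":[-0.2,-0.028,0],"grip":0.006},{"translation":[-0.06,-0.04,0.1],"dr":[-0.3,-0.043,0],"grip":0.006},{"translation":[-0.08,-0.06,0.12],"dr":[-0.4,-0.057,0],"grip":0.006},{"translation":[-0.1,-0.08,0.13],"dr":[-0.5,-0.071,0],"grip":0.006},{"translation":[-0.12,-0.1,0.13],"dr":[-0.6,-0.085,0],"grip":0.006},{"translation":[-0.14,-0.12,0.13],"dr":[-0.7,-0.1,0],"grip":0.006},{"translation":[-0.15,-0.14,0.13],"dr":[-0.8,-0.114,0],"grip":0.006},{"translation":[-0.16,-0.16,0.13],"dr":[-0.9,-0.128,0],"grip":0.006},{"translation":[-0.16,-0.18,0.13],"dr":[-1.0,-0.142,0],"grip":0.006}]}}

```text
time: 18.95
ee_pos: [356.7, -321.9, 349.7]
eef_rot: [-0.01, -0.069, 0.987, 0.145]
wrist_force: [0.7, -0.4, -0.5]
grip_width: 0.071
```

```bash
python3 look.py l10; python3 - <<'E'
from h import *
R=(539.66,-10.9,1.712)
im=cv2.imread('pics/l10.png')
for k,c in enumerate(('side','top')):
    o=proj(c,[545,20,100])[0].astype(int)-75
    for r in (rect(-97,93,-48-9,48-9,120),rect(-54,-36,-75,75,24)):
        p=(proj(c,rackpts(R,r))-o+.5)*400/150+[400*k,0]; cv2.polylines(im,[p.astype(int)],True,(0,0,255),1)
cv2.imwrite('pics/l10b.png',im)
E
```

```text
18.95 [ 356.7 -321.9  349.7] [-0.01  -0.069  0.987  0.145] 0.07091309528338269 [ 0.7  -0.38 -0.54] [-0.14 -0.03  0.03]
side mouth [([562.1, -107.3, 75.6], 0.79)]
side heel [([537.7, 82.3, 23.6], 0.69)]
top mouth []
top heel []
```

View pics/l10b.png

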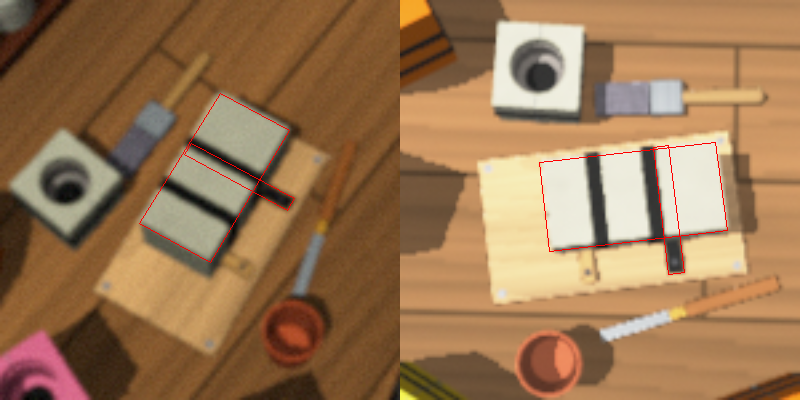

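The outline of a mould lying flat (top at 120 mm, base 28 mm past the stop) fits in both views. It is square, the bystanders are where they were, and the hand is clear.

```bash
python3 -c "
from cell import *
print(sign_off())"
```

```text
the job is handed in; nothing more can be done
None
```

The mould is down on its side along the rack, and I handed the job in at about 19 s. I tipped it over the heel stop with the slightly spread fingertips in its mouth. Past the balance I held it back on the +x wall all the way down, then closed the fingers, withdrew and moved the hand away.

**Last checks**
- **Position:** an outline of the mould lying flat fitted both camera views, square to the rack to about 1°. The base is about 28 mm past the stop and the mouth about 52 mm beyond the head rail.
- **Height:** the camera put the mouth centre at 75.6 mm and the lower edge at 23.6 mm. That agrees with lying on both rails (72 and 24 mm) within the 4 mm error.
- **Release:** the wrist force was about zero before I pulled the fingers out. The cup mould, cup, knife and brush looked unmoved. The last views did not cover the vase, jar and mallet, but the hand met no unexpected force near them.

**What did not fit**
- **Axial push:** I saw an unexplained push of about 6 N along the fingers near the end of the lowering. It went away when I eased the hand back.
- **Moment reading:** about −0.5 Nm remained even with no contact, so I took it as sensor offset.
- **Top-camera network:** it did not report the mouth in the last views, so the final mouth figure comes from the side camera alone.

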